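Hold the field probe centred in the test coil

ROBOT

A 7-joint arm with a two-finger parallel gripper is mounted at the origin on a cart in front of the work surface, level with it; the furniture and walls round the work are solid. World frame = base frame: x ahead of the robot, y to its left, z up, the work surface at z = 0. Lengths are in m, angles in rad, forces in N, time in s.
With the tool pointing down it reaches from about 0.35 to 0.9 m from the base axis. Payload 7.2 kg.
Tool frame: the origin (TCP) lies where the fingers leave the gripper's body, on its centre line; the fingertips stand 80 mm ahead of it and the grasp point (between the pads) lies 61 mm ahead of it; z points along the fingers, y is the line along which they close (so a half turn about z gives the same grasp; the last joint's range is limited). The gripper opens to 88 mm and grips with 3 to 60 N. Pads are 20 mm wide; open, the fingers measure 115 mm over their backs; the gripper's body (75 mm by 178 mm) begins 61 mm behind the grasp point.
Start: joints at [1.134, 0.411, -0.013, 1.596, 0.006, 1.134, -0.082], TCP at [0.225, -0.583, 0.303] pointing down, gripper open.
Joint ranges: [-2.95, 2.95], [-0.29, 1.99], [-1.47, 1.44], [0.14, 2.54], [-1.03, 4.17], [0.13, 1.85], [-2.86, 2.86]. Speed limits (rad/s): [2.39, 2.39, 3.01, 3.01, 3.14, 3.14, 3.14].

INTERFACE

Orientations are given as [roll, pitch, yaw] about the fixed x, y, z axes, in that order (R = Rz(yaw) Ry(pitch) Rx(roll)).
In Python, from bench import monitor, cams, ticket gives the robot as it stands.
- The arm moves only by the tool jog_arm, never from a script. Its argument "increments" is a list of rows, each a list of 3 entries, a list of its own where there are three numbers: the shift along the tool's x, y, z scaled (see below), then the turn, a rotation vector about the tool's x, y, z scaled (see below), then the gripper's target within -1 to 1 (fully open at 1, half-way at 0, shut at -1). In form: [[[tx, ty, tz], [rx, ry, rz], gripper], ...]. A call has 1 to 20 rows; each row shifts and turns the commanded pose from where the row before left it, along the tool's axes as they then stand; what a row does not reach is not made up. The controller multiplies each number of a shift by 50 mm and each number of a turn by 0.1 rad. A row lasts 1/10 s, in which the tool goes at most 50 mm and 8.59 degrees, less where a joint would pass 70% of its speed; a pose out of reach is approached as far as the arm can. A call with a number of a shift or a turn outside -1 to 1 is refused whole. A call with a gripper value outside its range is refused whole. The fingers move at their own pace and stop on an object; the grip force is fixed at half the most. Time passes only in rows, so rows that do not move let the fingers close. It gives the time, the measured TCP pose, the force, the opening and the grip force at its end, in the units of the state.
- monitor.get_state(): the state, without advancing time (a new reading comes with each control period).
- cams.grab_frame(name): name is "side" or "top"; returns a dict with "img" (420x560x3 uint8, red, green, blue), "fx", "fy", "cx", "cy" (pixels), "k1" (the pictures are not rectified: a ray, as slopes to the right and down, at radius r is drawn at 1 + k1 r^2 times it, then the intrinsics apply), "world_to_cam" (4x4, takes a point from world to camera coordinates). Camera axes: x right, y up, looking along -z (the intrinsics and any distortion apply to the point x, -y, -z); pixel columns grow to the right and rows downward; lengths in m; the calibration is good to about 2 mm. A picture is of the moment at which its call begins. There is no depth.
- ticket.job_done(): hands the job in; it is judged then, once.
The state is a dict: "clock": time; "joint_positions": joint angles; "joint_velocities": joint speeds; "joint_torque": joint torques, N m; "tool_pos": TCP position; "tcp_rot": TCP orientation; "force": force on the tool from outside, world axes, zero at the start; "ft_torque": the same for the moment, N m; "opening": finger opening in m; "gripper_force": force on a finger pad.
Only numpy, scipy, OpenCV 4.12 (cv2) and the standard library are available. Lean on these libraries where they do the work, as an engineer would, in place of code of your own. Each camera call takes 0.05 s, during which the arm holds its last target. There are 200 camera calls.

TASK

Lift the yellow-handled field probe straight up off its blue forked hook and lower its steel rod down the bore of the copper test coil until the red band on the rod is level with the coil's top face. Finish while still gripping the probe there, upright, still and in the middle of the bore: do not let go of it. Nothing may ever touch the coil, neither the probe nor the robot, and the other things on the bench stay where they are.

Things in the scene. Friction and masses are not known exactly. Their poses are not given: they have to be found in the camera images.
- probe: the loose field probe, 176 mm long, about 0.12 kg, hanging upright. Origin at the lower tip of the rod, its z axis runs up the rod to the handle. From the tip up: steel rod 8 mm in diameter and 110 mm long, with a red band 12 mm high centred 50 mm above the tip; black round collar 32 mm in diameter and 6 mm thick (from 110 to 116 mm); yellow square handle 22 x 22 mm and 60 mm high (from 116 to 176 mm). Its balance point is on the rod, so it hangs stably by its collar.
- probe_handle (a point): centre of the probe's yellow square handle (half-way up it, 146 mm above the rod's tip, 36 mm above the underside of the collar, 30 mm below the handle's top); x and y are square to the handle's flat faces, z up the probe. The place to grip it, from above
- probe_band (a point): centre of the red band on the rod, 96 mm below the handle's centre
- probe_tip (a point): lower tip of the rod, 146 mm below the handle's centre
- hook_stand: fixed stand: dark steel base 120 x 90 x 12 mm, aluminium post and, on it, a blue forked hook whose two prongs point to the stand's -x side. Origin at the underside of the base, z up. Its highest point (the upturned tips and back stop of the fork) is 143 mm above the bench; the post is 70 mm behind the seat on the +x side
- hook_seat (a point): point midway between the two prongs, on their upper face, 135 mm above the bench: the probe's collar rests here with its rod hanging in the 14 mm slot between the prongs, 110 mm of rod below. In front and behind, the fork stands 8 mm higher than the seat, so the collar must be lifted more than 8 mm to come off; the rod then leaves either forwards through the open side of the slot (the stand's -x) or straight up, once its tip is above the fork (a lift of some 125 mm)
- coil: fixed test coil: black base 94 x 94 x 14 mm with a red and a green terminal, white bobbin with flanges 72 mm in diameter, copper winding. Upright round bore 32 mm in diameter and 72 mm deep, open at the top, closed below by the base. Origin at the underside of the base, below the bore's axis, z up
- coil_mouth (a point): centre of the bore's mouth, in the plane of the coil's top face, 86 mm above the bench; the bore runs straight down from here
- driver_green: bystander: green-handled screwdriver, 204 mm long, lying on the bench
- ball_pen: bystander: white and red pen, 145 mm long, lying on the bench
- masking_tape: bystander: roll of masking tape, 103 mm across, 25 mm high
- spacer_block: bystander: white block 30 x 45 x 20 mm
- heat_sink: bystander: black finned heat sink 30 x 40 x 22 mm
- spare_cap: bystander: black capacitor 26 mm in diameter, 35 mm high, standing
- cutters_yellow: bystander: yellow-handled cutters, 124 mm long, lying on the bench
Not all that is in view belongs to the job. There is more than one size of the coil; the job needs the smaller.

How it is judged:
By the outcome, as a careful person would: the job done as asked, in the order asked, and still so for the second after the job is handed in, while the arm keeps its last pose, push and grip.
It also fails if it takes over 51 s, if anything falls off the work surface, if the arm or the gripper's body presses on something with over 40 N, if the wrist force passes 120 N, or if a joint passes its speed limit or range.

## Working session

There is one attempt and no reset: what is moved stays moved. The work goes in short steps, Python scripts to look and compute and a tool call to move; the robot and the scene stay as the last step left them, time stands still between calls to the robot, and variables do not carry over. Pictures are saved under pics/ and viewed, at most 10 in all, crops included, and the job is handed in when it is done.

Besides the shell and the picture viewer there is one more tool, called after "Request:" by a JSON object that holds its "api" and its "payload", one argument or row to a line. jog_arm: Moves the arm, as the interface text tells. Its arguments: {"type":"object","properties":{"increments":{"type":"array","items":{"type":"array"}}},"required":["increments"]}

```bash
mkdir -p pics; ls; cat > h.py <<'E'
import numpy as np, cv2, json
from bench import monitor, cams, ticket
from scipy.spatial.transform import Rotation as R
def grab(n,save=None):
    f=cams.grab_frame(n)
    if save: cv2.imwrite('pics/'+save+'.png',f['img'][:,:,::-1])
    return f
def ray(f,u,v):
    K=np.array([[f['fx'],0,f['cx']],[0,f['fy'],f['cy']],[0,0,1.]])
    x,y=cv2.undistortPoints(np.array([[[u,v]]],float),K,np.array([f['k1'],0,0,0.]))[0,0]
    T=np.linalg.inv(np.array(f['world_to_cam']))
    d=T[:3,:3]@np.array([x,-y,-1]); return T[:3,3],d/np.linalg.norm(d)
def onz(f,u,v,z):
    o,d=ray(f,u,v); return o+d*(z-o[2])/d[2]
def proj(f,p):
    c=(np.array(f['world_to_cam'])@np.append(p,1))[:3]; x,y=c[0]/-c[2],-c[1]/-c[2]
    s=1+f['k1']*(x*x+y*y); return np.array([f['fx']*x*s+f['cx'],f['fy']*y*s+f['cy']])
def cross(r1,r2):
    (o1,d1),(o2,d2)=r1,r2
    s=np.linalg.lstsq(np.c_[d1,-d2],o2-o1,rcond=None)[0]
    a,b=o1+s[0]*d1,o2+s[1]*d2; return (a+b)/2,np.linalg.norm(a-b)
E
python3 - <<'E'
from h import *
for n in('side','top'):
    f=grab(n,n+'0'); T=np.linalg.inv(f['world_to_cam']); print(n,T[:3,3].round(3),T[:3,:3].round(2).tolist(),f['fx'],f['k1'])
print(monitor.get_state())
E
```

```text
pics
side [0.265 1.125 0.86 ] [[-0.96, 0.16, -0.22], [-0.27, -0.54, 0.8], [0.0, 0.83, 0.56]] 479.67183406156255 -0.06958760016056834
top [0.387 0.057 1.412] [[0.02, 0.99, -0.14], [-1.0, 0.02, -0.01], [-0.01, 0.14, 0.99]] 528.8223800696346 -0.15421230185867976
{'clock': 0.1, 'joint_positions': array([ 1.13378772,  0.41183685, -0.01271188,  1.59694265,  0.00560054,
        1.1343177 , -0.08218564]), 'joint_velocities': array([ 1.92120653e-05, -1.15678651e-03, -4.72201421e-04, -7.79854575e-04,
       -7.38933622e-04, -6.13108047e-04,  1.71841728e-04]), 'joint_torque': array([ 3.86718224e-03, -5.89090812e+01,  6.43949825e-01, -2.91707611e+01,
       -5.39746264e-02,  1.45182473e-02,  3.83306008e-05]), 'tool_pos': array([ 0.22516431, -0.58266788,  0.30188979]), 'tcp_rot': array([-3.14012742e+00,  1.04245592e-04,  3.68847263e-01]), 'force': array([ 0.36749705,  0.25386321, -0.01106064]), 'ft_torque': array([ 0.04142163, -0.03778877, -0.05454346]), 'gripper_force': 0.0, 'opening': 0.08758762531260537}
```

View pics/side0.png

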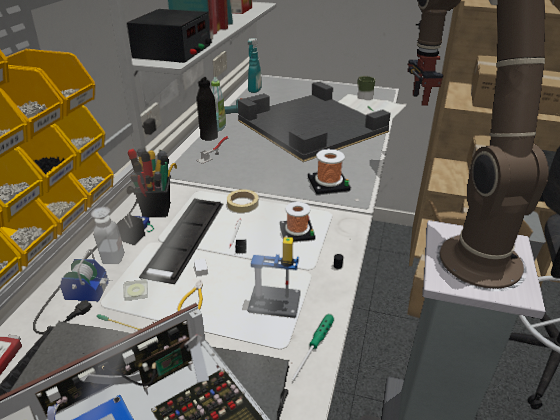

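View pics/top0.png

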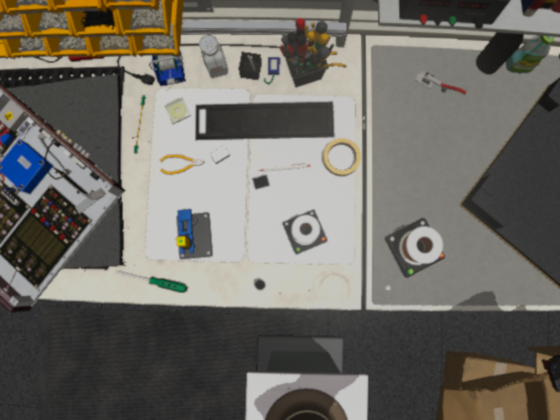

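The side view shows the probe at about (288,250) on its hook, with the small coil at (297,220) and the large one at (328,168). In the top view the handle is at (182,240), the small coil at (305,231) and the large coil at (423,245). Next I'll enlarge these areas.

```bash
python3 - <<'E'
from h import *
s=cv2.imread('pics/side0.png');t=cv2.imread('pics/top0.png')
def c(i,x,y,w=80,h=60): return cv2.resize(i[y:y+h,x:x+w],(400,300),interpolation=cv2.INTER_CUBIC)
cv2.imwrite('pics/c.png',np.vstack([np.hstack([c(s,250,230,107,80),c(s,258,190)]),np.hstack([c(t,150,205),c(t,265,201)])]))
E
```

```text
(no output)
```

View pics/c.png

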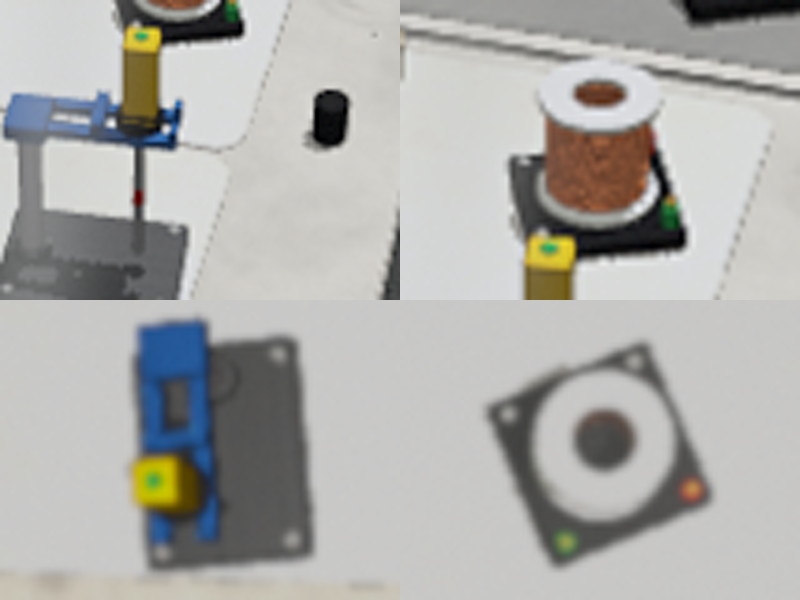

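```bash
cat >> h.py <<'E'
def blob(m,near,amin=4):
    n,l,st,c=cv2.connectedComponentsWithStats(m.astype(np.uint8))
    k=min((i for i in range(1,n) if st[i,4]>=amin),key=lambda i:np.hypot(*(c[i]-near)))
    return c[k],st[k,4],(l==k).astype(np.uint8)
def yellow(img): 
    h=cv2.cvtColor(img,cv2.COLOR_RGB2HSV); return (h[...,0]>18)&(h[...,0]<85)&(h[...,1]>120)&(h[...,2]>185)
def dot(img):
    h=cv2.cvtColor(img,cv2.COLOR_RGB2HSV); return (h[...,0]>42)&(h[...,0]<85)&(h[...,1]>120)&(h[...,2]>90)
E
cat > m.py <<'E'
from h import *
f={n:grab(n) for n in('side','top')}
nd={'side':(287.7,240),'top':(180.6,241)};nc={'side':(298,208.5),'top':(305.8,229)}
rd={};rc={}
for n in f:
    im=f[n]['img'].astype(np.uint8); c,a,_=blob(dot(im),nd[n],2); y,ay,m=blob(yellow(im),nd[n],10)
    g=cv2.cvtColor(im,cv2.COLOR_RGB2GRAY); up=cv2.resize(g,None,fx=4,fy=4,interpolation=cv2.INTER_LINEAR)
    b,ab,mb=blob(up<140,np.array(nc[n])*4+1.5,50)
    ct=cv2.findContours(mb,0,1)[0][0]; e=cv2.fitEllipse(ct); hull=cv2.minAreaRect(cv2.findContours(m,0,1)[0][0])
    print(n,'dot',c,a,'yellow',y,ay,'rect',hull,'bore',(b-1.5)/4,ab/16,(np.array(e[0])-1.5)/4,np.array(e[1])/4)
    rd[n]=y;rc[n]=(np.array(e[0])-1.5)/4
    print(' handle z.176+.025=.201:',onz(f[n],*y,.201),'coil',onz(f[n],*rc[n],.086))
print(cross(*[ray(f[n],*rd[n]) for n in f]),cross(*[ray(f[n],*rc[n]) for n in f]))
t=f['top'];h=cv2.cvtColor(t['img'],cv2.COLOR_RGB2HSV);bl=(h[...,0]>95)&(h[...,0]<125)&(h[...,1]>120)
c,a,m=blob(bl,(184,220),40);r=cv2.minAreaRect(cv2.findContours(m,0,1)[0][0]);bx=cv2.boxPoints(r);print('blue',[onz(t,*p,.139).round(3) for p in bx])
E
python3 m.py
```

```text
side dot [287.2 239.4] 5 yellow [287.75609756 240.19512195] 41 rect ((287.6299743652344, 240.08998107910156), (8.9095458984375, 5.374011516571045), 8.130102157592773) bore [297.48977762 208.28712339] 43.5625 [297.49243164 208.28875732] [ 5.14684916 10.10527039]
 handle z.176+.025=.201: [0.47615923 0.30924816 0.201     ] coil [0.52471839 0.01615933 0.086     ]
top dot [180.5 240.5] 4 yellow [180.71428571 240.83333333] 42 rect ((180.5, 240.5), (7.0, 7.0), 90.0) bore [305.45168067 228.53059349] 119.0 [305.45233154 228.53210449] [12.0417347  12.13794613]
 handle z.176+.025=.201: [0.47770142 0.30711797 0.201     ] coil [0.52521594 0.01616384 0.086     ]
(array([0.4772467 , 0.30733156, 0.1994348 ]), np.float64(0.0011568561259329895)) (array([0.52497618, 0.01612406, 0.08597144]), np.float64(0.0004893237751187616))
blue [array([0.557, 0.332, 0.139]), array([0.56 , 0.299, 0.139]), array([0.456, 0.287, 0.139]), array([0.453, 0.32 , 0.139])]
```

Request:
{"api": "jog_arm", "payload": {
  "increments": [
    [[0,0,-0.2],[0,0,0.85],1],
    [[0,0,-0.2],[0,0,0.85],1],
    [[0,0,-0.2],[0,0,0.84],1],
    [[0.46,-0.57,0],[0,0,0],1],
    [[0.46,-0.57,0],[0,0,0],1],
    [[0.46,-0.57,0],[0,0,0],1],
    [[0.46,-0.57,0],[0,0,0],1],
    [[0.46,-0.57,0],[0,0,0],1],
    [[0.46,-0.57,0],[0,0,0],1],
    [[0.46,-0.57,0],[0,0,0],1],
    [[0.46,-0.57,0],[0,0,0],1],
    [[0.46,-0.57,0],[0,0,0],1],
    [[0.46,-0.57,0],[0,0,0],1],
    [[0.46,-0.57,0],[0,0,0],1],
    [[0.46,-0.57,0],[0,0,0],1],
    [[0.46,-0.57,0],[0,0,0],1],
    [[0.46,-0.57,0],[0,0,0],1]
  ]
}}

```text
clock: 1.9
tool_pos: [0.5, -0.1484, 0.3327]
tcp_rot: [3.141, 0.0, 0.115]
force: [0.4, -0.7, 0.3]
opening: 0.0879
gripper_force: 0.0
```

Request:
{"api": "jog_arm", "payload": {
  "increments": [
    [[0.05,-0.76,0],[0,0,0],1],
    [[0.05,-0.76,0],[0,0,0],1],
    [[0.05,-0.76,0],[0,0,0],1],
    [[0.05,-0.76,0],[0,0,0],1],
    [[0.05,-0.76,0],[0,0,0],1],
    [[0.05,-0.76,0],[0,0,0],1],
    [[0.05,-0.76,0],[0,0,0],1],
    [[0.05,-0.76,0],[0,0,0],1],
    [[0.05,-0.76,0],[0,0,0],1],
    [[0.05,-0.76,0],[0,0,0],1],
    [[0.05,-0.76,0],[0,0,0],1],
    [[0.05,-0.76,0],[0,0,0],1],
    [[0,0,0],[0,0,0],1],
    [[0,0,0],[0,0,0],1],
    [[0,0,0],[0,0,0],1]
  ]
}}

```text
clock: 3.4
tool_pos: [0.4774, 0.3054, 0.3323]
tcp_rot: [3.14, 0.0, 0.113]
force: [0.1, 0.4, -1.1]
opening: 0.0879
gripper_force: 0.0
```

Request:
{"api": "jog_arm", "payload": {
  "increments": [
    [[0,-0.04,0.2],[0,0,0],1],
    [[0,0,0.3],[0,0,0],1],
    [[0,0,0.3],[0,0,0],1],
    [[0,0,0.3],[0,0,0],1],
    [[0,0,0.3],[0,0,0],1],
    [[0,0,0.3],[0,0,0],1],
    [[0,0,0.2],[0,0,0],1],
    [[0,0,0.1],[0,0,0],1],
    [[0,0,0],[0,0,0],1],
    [[0,0,0],[0,0,0],1]
  ]
}}

```text
clock: 4.4
tool_pos: [0.477, 0.3089, 0.233]
tcp_rot: [-3.141, -0.001, 0.115]
force: [0.8, 0.0, 0.6]
opening: 0.0879
gripper_force: 0.0
```

```bash
python3 - <<'E'
from h import *
s=grab('side')['img'];t=grab('top')['img']
c=lambda i,x,y,w=107,h=80: cv2.resize(i[y:y+h,x:x+w,::-1],(400,300),interpolation=cv2.INTER_CUBIC)
cv2.imwrite('pics/d.png',np.hstack([c(s,235,200),c(t,130,190)]))
E
```

```text
(no output)
```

View pics/d.png

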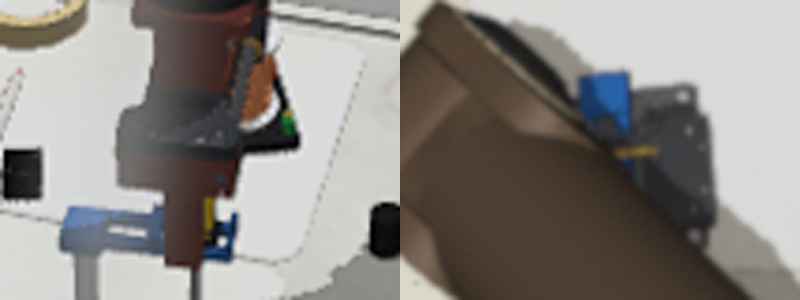

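The near finger stands in front of the handle, clear of the fork, so I'll close the gripper and then lift slightly.

Request:
{"api": "jog_arm", "payload": {
  "increments": [
    [[0,0.02,0],[0,0,0],0],
    [[0,0,0],[0,0,0],-0.2],
    [[0,0,0],[0,0,0],-0.4],
    [[0,0,0],[0,0,0],-0.6],
    [[0,0,0],[0,0,0],-1],
    [[0,0,0],[0,0,0],-1],
    [[0,0,0],[0,0,0],-1],
    [[0,0,0],[0,0,0],-1],
    [[0,0,0],[0,0,0],-1],
    [[0,0,0],[0,0,0],-1]
  ]
}}

```text
clock: 5.5
tool_pos: [0.4769, 0.3076, 0.2326]
tcp_rot: [3.141, 0.0, 0.115]
force: [-0.7, -0.6, 0.6]
opening: 0.0221
gripper_force: 30.0
```

Request:
{"api": "jog_arm", "payload": {
  "increments": [
    [[0,0,-0.05],[0,0,0],-1],
    [[0,0,-0.1],[0,0,0],-1],
    [[0,0,-0.15],[0,0,0],-1],
    [[0,0,-0.2],[0,0,0],-1],
    [[0,0,-0.2],[0,0,0],-1],
    [[0,0,-0.2],[0,0,0],-1],
    [[0,0,-0.2],[0,0,0],-1],
    [[0,0,-0.2],[0,0,0],-1],
    [[0,0,-0.2],[0,0,0],-1],
    [[0,0,-0.2],[0,0,0],-1],
    [[0,0,-0.2],[0,0,0],-1],
    [[0,0,-0.2],[0,0,0],-1],
    [[0,0,-0.2],[0,0,0],-1],
    [[0,0,-0.2],[0,0,0],-1],
    [[0,0,-0.2],[0,0,0],-1],
    [[0,0,-0.1],[0,0,0],-1],
    [[0,0,-0.05],[0,0,0],-1],
    [[0,0,0],[0,0,0],-1],
    [[0,0,0],[0,0,0],-1]
  ]
}}

```text
clock: 7.4
tool_pos: [0.4768, 0.3076, 0.3748]
tcp_rot: [3.141, 0.001, 0.115]
force: [0.1, 0.0, -2.4]
opening: 0.0219
gripper_force: 30.0
```

```bash
python3 - <<'E'
from h import *
s=grab('side','side1')['img'];t=grab('top','top1')['img']
c=lambda i,x,y,w=107,h=80: cv2.resize(i[y:y+h,x:x+w,::-1],(400,300),interpolation=cv2.INTER_CUBIC)
cv2.imwrite('pics/e.png',np.hstack([c(s,235,170,133,100),c(t,130,190)]))
E
```

```text
(no output)
```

View pics/e.png

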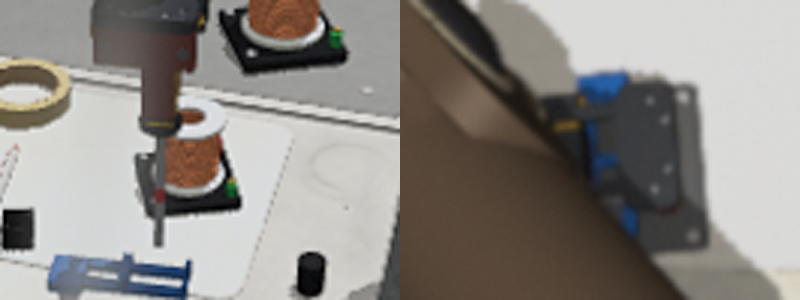

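Lift is good: the rod hangs clear above the fork, with its tip near (288,251). Now moving over the small coil.

Request:
{"api": "jog_arm", "payload": {
  "increments": [
    [[0.018,0.2,0],[0,0,0],-1],
    [[0.018,0.4,0],[0,0,0],-1],
    [[0.018,0.4,0],[0,0,0],-1],
    [[0.018,0.4,0],[0,0,0],-1],
    [[0.018,0.4,0],[0,0,0],-1],
    [[0.018,0.4,0],[0,0,0],-1],
    [[0.018,0.4,0],[0,0,0],-1],
    [[0.018,0.4,0],[0,0,0],-1],
    [[0.018,0.4,0],[0,0,0],-1],
    [[0.018,0.4,0],[0,0,0],-1],
    [[0.018,0.4,0],[0,0,0],-1],
    [[0.018,0.4,0],[0,0,0],-1],
    [[0.018,0.4,0],[0,0,0],-1],
    [[0.018,0.4,0],[0,0,0],-1],
    [[0.018,0.4,0],[0,0,0],-1],
    [[0.018,0.1,0],[0,0,0],-1],
    [[0,0,0],[0,0,0],-1],
    [[0,0,0],[0,0,0],-1],
    [[0,0,0],[0,0,0],-1],
    [[0,0,0],[0,0,0],-1]
  ]
}}

```text
clock: 9.5
tool_pos: [0.5249, 0.0173, 0.3752]
tcp_rot: [-3.141, -0.0, 0.116]
force: [1.2, -0.5, -1.8]
opening: 0.022
gripper_force: 30.0
```

```bash
python3 - <<'E'
from h import *
s=grab('side','side2')['img'];t=grab('top','top2')['img']
c=lambda i,x,y,w=80,h=60: cv2.resize(i[y:y+h,x:x+w,::-1],(400,300),interpolation=cv2.INTER_CUBIC)
cv2.imwrite('pics/f.png',np.hstack([cv2.resize(s[140:230,260:340,::-1],(400,450),interpolation=cv2.INTER_CUBIC),cv2.resize(t[184:274,265:345,::-1],(400,450),interpolation=cv2.INTER_CUBIC)]))
E
```

```text
(no output)
```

View pics/f.png

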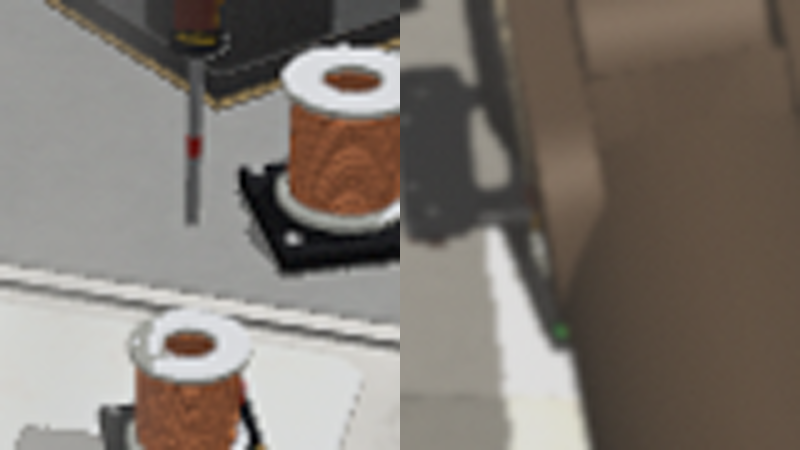

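```bash
cat > rod.py <<'E'
from h import *
import sys
def rodline(f,r0,r1,c0=285,c1=312):
    # darkness-weighted column centre per row, against the local background
    g=cv2.cvtColor(f['img'].astype(np.uint8),cv2.COLOR_RGB2GRAY).astype(float); P=[]
    for r in range(r0,r1):
        w=g[r,c0:c1]; w=np.median(w)-w; w[w<20]=0
        if w.sum()>60: P.append((r,(w*np.arange(c0,c1)).sum()/w.sum()))
    return np.array(P)
E
python3 - <<'E'
from rod import *
f=grab('side'); im=f['img'].astype(int)
P=rodline(f,154,183); k=np.polyfit(P[:,0],P[:,1],1); print(len(P),k,'res',np.std(P[:,1]-np.polyval(k,P[:,0])))
red=(im[...,0]>im[...,1]+50)&(im[...,0]>im[...,2]+50); c,a,_=blob(red,(298.5,169.5),2); print('band',c,a)
st=monitor.get_state();p=np.array(st['tool_pos']); print(p, st['tcp_rot'])
for d,n in((.061+.146,'tip'),(.061+.096,'band'),(.061+.036,'collar')):
    q=proj(f,p-[0,0,d]); print(n,q,'meas col',np.polyval(k,q[1]))
q=proj(f,[.525,.016,.086]); print('mouth',q,'rod line at x=.525:',proj(f,[.525,.0161,.218]),proj(f,[.525,.0161,.168]))
J=[(proj(f,p-[0,0,.157]+d)-proj(f,p-[0,0,.157]))/.001 for d in np.eye(3)*.001]; print('px per m',np.round(J))
g=cv2.cvtColor(f['img'],cv2.COLOR_RGB2GRAY); print(g[165,290:308]); print(g[176:192,298:300].T)
E
```

```text
29 [8.54478308e-02 2.88186098e+02] res 3.3545485694196406
band [298.5 169. ] 6
[0.52495753 0.01677294 0.37515664] [-3.14157059e+00 -7.61592473e-06  1.15610962e-01]
tip [298.08592373 183.90900777] meas col 303.90072366642084
band [298.54953798 168.17672793] meas col 302.556434480809
collar [299.12836613 148.40992923] meas col 300.86740441098533
mouth [297.41081949 208.24330152] rod line at x=.525: [298.59289738 168.10768266] [298.12862108 183.83383744]
px per m [[-357.  -51.]
 [ -89.  174.]
 [   9. -321.]]
[152 153 155 154 152 155 153 126  75  85 120 158 154 153 154 155 156 156]
[[ 75  77  76  75  77  77  75  74  94 145 156 155 155 154 154 155]
 [ 98  98  98  98 100 101 109 107 121 157 156 154 154 155 156 155]]
```

The rod matches the prediction to about 0.1 px in column and 0.2 px at the tip. I'll lower it slowly, stopping about 8 mm short.

Request:
{"api": "jog_arm", "payload": {
  "increments": [
    [[0,0.016,0.1],[0,0,0],-1],
    [[0,0,0.2],[0,0,0],-1],
    [[0,0,0.2],[0,0,0],-1],
    [[0,0,0.2],[0,0,0],-1],
    [[0,0,0.2],[0,0,0],-1],
    [[0,0,0.2],[0,0,0],-1],
    [[0,0,0.2],[0,0,0],-1],
    [[0,0,0.2],[0,0,0],-1],
    [[0,0,0.2],[0,0,0],-1],
    [[0,0,0.2],[0,0,0],-1],
    [[0,0,0.2],[0,0,0],-1],
    [[0,0,0.2],[0,0,0],-1],
    [[0,0,0.1],[0,0,0],-1],
    [[0,0,0.08],[0,0,0],-1],
    [[0,0,0],[0,0,0],-1],
    [[0,0,0],[0,0,0],-1],
    [[0,0,0],[0,0,0],-1]
  ]
}}

```text
clock: 11.35
tool_pos: [0.5253, 0.0155, 0.2516]
tcp_rot: [3.141, -0.001, 0.115]
force: [0.4, 0.0, -2.5]
opening: 0.0218
gripper_force: 30.0
```

```bash
python3 - <<'E'
from h import *
f=grab('side','side3');s=f['img']
cv2.imwrite('pics/g.png',cv2.resize(s[180:230,270:330,::-1],(600,500),interpolation=cv2.INTER_CUBIC))
p=np.array(monitor.get_state()['tool_pos']);print(p)
im=s.astype(int);red=(im[...,0]>im[...,1]+60)&(abs(im[...,1]-im[...,2])<25)
for z in (.102,.096,.09): print(z,proj(f,p-[0,0,.061+z]))
print('mouth',proj(f,[.525,.0161,.086]))
np.set_printoptions(linewidth=200)
for k in range(3): print(s[190:214,292:304,k])
E
```

```text
[0.52531555 0.01552087 0.2515591 ]
0.102 [297.3669701  207.39806285]
0.096 [297.41861876 205.66234689]
0.09 [297.47048834 203.91814431]
mouth [297.40230158 208.2621335 ]
[[158 150 109  84  64  25  28  46  74  96 130 161]
 [155 157 160 158 128  52  65 100 149 161 157 156]
 [156 156 158 160 146  74  86 121 162 158 156 156]
 [155 156 156 152 125  73  82 117 160 157 156 156]
 [155 154 155 152 125  73  81 118 158 156 154 154]
 [154 154 155 151 123  73  83 119 157 155 153 153]
 [144 146 150 150 126  74  89 130 158 154 155 154]
 [153 154 151 152 114  73  89 127 156 155 156 157]
 [216 210 193 184 114  73  87 127 154 158 157 145]
 [213 213 215 212 175  69 105 169 195 193 182 140]
 [200 202 201 199 165  70 102 176 216 214 214 215]
 [ 98 107 117 128 118  72 104 175 213 209 205 209]
 [136 146 155 147 108  72 112 180 203 200 193 202]
 [178 162 163 156 107  72 126 202 222 218 218 214]
 [203 160 168 174 106  77 113 189 223 219 218 218]
 [158 161 186 202  99  95 109 175 213 213 217 218]
 [156 158 173 110  92  94  90  99 129 163 199 215]
 [141 111 118 107  97  95  89  96 124 107 131 190]
 [127  99  9
[... 2044 characters left out ...]
194 160  72 102 173 211 209 209 209]
 [ 95 102 112 123 115  72 103 173 211 206 199 202]
 [132 141 149 142 106  73 115 185 208 203 193 199]
 [177 156 158 151 106  74 129 206 227 224 223 219]
 [207 153 164 175  96  68 100 182 229 224 223 223]
 [152 157 188 210  38  28  78 170 220 219 222 223]
 [150 156 173  97  29  14  28  75 120 163 204 220]
 [137  95  72  64  21  17  21  47  67  83 125 192]
 [116  58  40  40  39  44  41  37  35  36  78 172]
 [120  53  41  47  67  86  77  45  35  25  72 174]
 [154 112  70  50  65  77  66  41  61 104 166 210]
 [158 156 133 104 106 121 152 149 163 197 230 225]
 [157 158 158 167 185 200 233 231 230 228 225 224]
 [157 157 156 179 221 219 217 217 216 217 216 217]]
```

View pics/g.png

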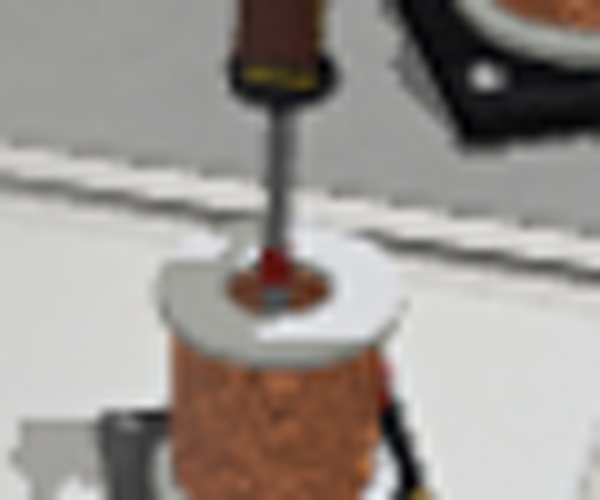

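The rod is centred in the bore: rod column 297.4 against mouth column 297.4. The band sits at rows 204.5–208.1, as predicted, so the last 8.6 mm follows.

Request:
{"api": "jog_arm", "payload": {
  "increments": [
    [[-0.004,-0.01,0.04],[0,0,0],-1],
    [[0,0,0.05],[0,0,0],-1],
    [[0,0,0.05],[0,0,0],-1],
    [[0,0,0.03],[0,0,0],-1],
    [[0,0,0],[0,0,0],-1],
    [[0,0,0],[0,0,0],-1],
    [[0,0,0],[0,0,0],-1],
    [[0,0,0],[0,0,0],-1],
    [[0,0,0],[0,0,0],-1],
    [[0,0,0],[0,0,0],-1]
  ]
}}

```text
clock: 12.4
tool_pos: [0.5249, 0.016, 0.2427]
tcp_rot: [3.142, -0.0, 0.115]
force: [0.4, 0.2, -1.5]
opening: 0.0221
gripper_force: 30.0
```

```bash
python3 - <<'E'
from h import *
f=grab('side','side4');s=f['img']
cv2.imwrite('pics/i.png',cv2.resize(s[180:230,270:330,::-1],(600,500),interpolation=cv2.INTER_CUBIC))
st=monitor.get_state();p=np.array(st['tool_pos']);print(p,st['tcp_rot'],st['joint_velocities'].round(4))
for z in (.102,.096,.09): print(z,proj(f,p-[0,0,.061+z]+[0,.004,0]))
print(s[198:214,295:300,0].tolist(),s[198:214,295:300,1].tolist())
E
```

```text
[0.52484633 0.01595236 0.24266365] [ 3.14155401e+00 -2.30118511e-05  1.14727151e-01] [-0.0001  0.0018 -0.0017 -0.     -0.0011  0.0011  0.0007]
0.102 [297.07164611 210.8204288 ]
0.096 [297.12258619 209.09473624]
0.09 [297.17374476 207.36059542]
[[183, 120, 71, 79, 110], [212, 173, 71, 87, 147], [199, 162, 70, 90, 163], [127, 121, 70, 106, 178], [153, 135, 71, 107, 175], [160, 131, 70, 107, 183], [160, 131, 72, 107, 184], [153, 121, 73, 103, 173], [122, 100, 76, 79, 99], [110, 106, 84, 86, 102], [96, 94, 104, 100, 92], [98, 91, 95, 92, 92], [99, 91, 90, 87, 92], [128, 117, 114, 128, 157], [164, 171, 183, 194, 226], [161, 180, 205, 177, 213]] [[182, 119, 72, 79, 109], [210, 172, 71, 86, 146], [198, 161, 70, 90, 162], [127, 121, 70, 105, 177], [154, 136, 72, 107, 175], [161, 132, 70, 107, 185], [161, 131, 72, 108, 186], [155, 123, 75, 104, 176], [120, 95, 80, 80, 95], [78, 61, 73, 69, 66], [55, 35, 19, 21, 40], [57, 34, 18, 23, 42], [62, 41, 18, 25, 46], [115, 106, 98, 121, 150], [167, 174, 187, 197, 230], [162, 182, 207, 179, 215]]
```

View pics/i.png

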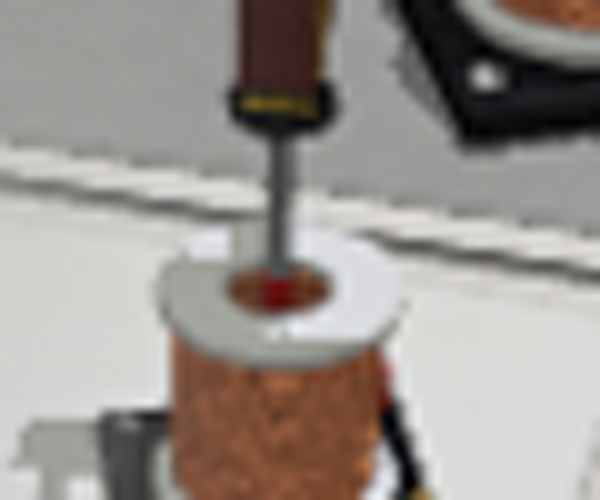

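The band is centred in the mouth (its top edge is at row 207.3, predicted 207.4), and the probe is upright and still. Handing in.

```bash
python3 -c "
from bench import ticket
print(ticket.job_done())"
```

```text
the job is handed in; nothing more can be done
None
```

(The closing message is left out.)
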